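# Shut and lock an access panel with a quarter-turn fastener

## Robot

A 7-joint arm with a two-finger parallel gripper is mounted at the origin on a cart in front of the work surface, level with it; the furniture and walls round the work are solid. World frame = base frame: x ahead of the robot, y to its left, z up, the work surface at z = 0. Lengths are in mm, angles in rad, forces in N, time in s.
With the tool pointing down it reaches from about 425 to 925 mm from the base axis. Payload 6.8 kg.
Tool frame: the origin (TCP) lies midway between the tips of the shut fingers; the grasp point (between the pads) lies 19 mm behind it; z points along the fingers, y is the line along which they close (so a half turn about z gives the same grasp; the last joint's range is limited). The gripper opens to 85 mm and grips with 20 to 120 N. Pads are 22 mm wide; open, the fingers measure 114 mm over their backs; the gripper's body (76 mm by 85 mm) begins 54 mm behind the grasp point. The pads swing forward as they close: fully open they stand 13 mm farther back than shut.
Start: joints at [-1.212, 0.477, 0.022, 1.555, -0.011, 1.109, -0.083], TCP at [303.77, 602.803, 231.308] pointing down, gripper open.
Joint ranges: [-2.96, 2.96], [-0.34, 2.1], [-1.41, 1.46], [0.24, 2.44], [-1.37, 4.51], [0.17, 1.92], [-2.96, 2.96]. Speed limits (rad/s): [2.39, 2.39, 3.14, 3.14, 3.14, 3.14, 3.14].

## Interface

Orientations are given as a unit quaternion [w, x, y, z].
In Python, from plant import sensors, cams, robot gives the robot as it stands. The module is installed in compiled form; this text tells all that it offers.
- The arm moves only by the shell command python3 -m crank 'ROWS' [FORCE]. ROWS is text: rows parted by semicolons, each of 7 numbers parted by spaces: the finger opening in mm, from 0 to 85.4, then the shift along the tool's x, y, z in mm, then the turn, a rotation vector about the tool's x, y, z in degrees. In form: jaw tx ty tz wx wy wz; .... A call has 1 to 20 rows; each row shifts and turns the commanded pose from where the row before left it, along the tool's axes as they then stand; what a row does not reach is not made up. A row lasts 1/12 s, in which the tool goes at most 41.7 mm and 7.16 degrees, less where a joint would pass 70% of its speed; a pose out of reach is approached as far as the arm can. A call with a gripper value outside its range is refused whole. The fingers move at their own pace and stop on an object; FORCE is the grip in N (left out, the last holds). Time passes only in rows, so rows that do not move let the fingers close. It gives the time, the measured TCP pose, the force, the opening and the grip force at its end, in the units of the state.
- sensors.observe(): the state, without advancing time (a new reading comes with each control period).
- cams.capture(name): name is "scene" or "top" or "wrist"; returns a dict with "pixels" (420x560x3 uint8, blue, green, red), "z_map" (420x560 float32, mm along the optical axis (not along the pixel's ray), 0 where there is no reading), "K" (3x3 intrinsics, pixels), "D" ([k1, k2, p1, p2, k3] as OpenCV has them; the pictures are not rectified), "eye" and "rotation" of the camera in the world. Camera axes: x right, y down, z forward; pixel columns grow to the right and rows downward; lengths in mm; the calibration is good to about 2 mm. A picture is of the moment at which its call begins.
- robot.job_done(): hands the job in; it is judged then, once.
The state is a dict: "clock": time; "joint_positions": joint angles; "joint_velocities": joint speeds; "joint_efforts": joint torques, N m; "eef_pos": TCP position; "ee_rot": TCP orientation; "force": force on the tool from outside, world axes, zero at the start; "moment": the same for the moment, N m; "grip_width": opening from 0.0 (shut) to 1.0 (fully open); "grip_force": force on a finger pad.
Only numpy, scipy, OpenCV 4.12 (cv2) and the standard library are available. Lean on these libraries where they do the work, as an engineer would, in place of code of your own. Each camera call takes 0.05 s, during which the arm holds its last target. There are 200 camera calls.

## Task

The grey enclosure's sprung access panel stands ajar. Using only fingertips, press the panel fully down and, keeping it pressed, set the fingertips in the slot of the round black fastener on it and turn that a quarter turn clockwise (seen from above) to its stop, so that the panel stays locked shut when you let go. Lift or carry nothing, and leave the loose things around the enclosure where they lie.

Things in the scene. Friction and masses are not known exactly. Their poses are not given: they have to be found in the camera images.
- enclosure: Low grey metal electronics enclosure, 170 (x) x 140 (y) x 55 mm, fixed to the table; origin at the centre of its underside on the table, z up, its own x from its front (louvred face, towards the robot) to its hinge side. It never moves during the work.
- panel_hinge (a point): Centre of the panel's hinge line, along the enclosure's y at its far upper edge: 85 mm along the enclosure's x from its origin and 55 mm above the table. Axes turn with the panel and agree with the enclosure's when it is shut.
- panel (a joint): Opening angle of the grey access panel (172 x 144 x 6 mm) in rad: 0 fully shut, lying on the enclosure; grows as its front edge rises. A spring holds it ajar at about 0.3 and lifts it again whenever it is let go unlocked; pressing it shut at the fastener takes about 3 to 6 N, then it rests on a rigid stop. Locked, it may rise by about 0.01 to 0.02.
- slot_floor (a point): Centre of the floor of the fastener's finger slot, on the turning axis; x along the slot, z along the axis away from the panel. The slot is 28 mm wide, 14 mm deep, runs right across the head and is open at both ends and above. With the panel shut the floor lies 65 mm above the table and the axis 30 mm from the enclosure's origin in its -x direction.
- head_top (a point): Centre of the fastener's head at its top edge, in the slot's mouth, 14 mm above the slot floor; axes as slot_floor. The fastener is a round head, black with a bare metal slot floor, 88 mm in diameter, 18 mm high on the panel, 115 mm from the hinge line towards the front. Two fingertips a little apart along the slot, or one off its centre, can turn it.
- fastener (a joint): Turn in rad: 0 unlocked (slot along the enclosure's x), grows clockwise from above, 1.57 locked at its stop (slot along the enclosure's y). Stiff, about 0.06 N m, a little more as it engages; stays where left. Its tongue under the panel passes under a keeper at the front wall beyond about 0.9: have the panel fully down before that and until the stop.
- screwdriver: Loose screwdriver with a yellow handle, 175 x 24 x 25 mm, lying beside the enclosure; origin under its middle. Not to be moved.
- tape: Loose roll of cream tape lying flat, 84 mm across, 24 mm high, behind the enclosure; origin under its centre. Not to be moved.
- plug: Loose small orange connector, 22 x 34 x 22 mm, in front of the enclosure; origin under its centre. Not to be moved.
- meter: Loose yellow multimeter on its back, 135 x 68 x 38 mm, further left; origin under its centre. Not to be moved.
- cutter: Loose yellow snap-off knife, 186 x 22 x 13 mm, further left; origin under its centre. Not to be moved.
- reel: Loose reel of copper wire standing upright, 72 mm across, 62 mm high, left of the enclosure near the table edge; origin under its centre. Not to be moved.

How it is judged:
By the outcome, as a careful person would: the job done as asked, in the order asked, and still so for the second after the job is handed in, with the robot touching nothing.
It also fails if it takes over 40 s, if anything falls off the work surface, if the arm or the gripper's body presses on something with over 40 N, if the wrist force passes 120 N, or if a joint passes its speed limit or range.

## Working session

There is one attempt and no reset: what is moved stays moved. The work goes in short steps, Python scripts to look and compute and a shell command to move; the robot and the scene stay as the last step left them, time stands still between calls to the robot, and variables do not carry over. Pictures are saved under pics/ and viewed, at most 10 in all, crops included, and the job is handed in when it is done.

```bash
mkdir -p pics; cat > h.py <<'E'
import numpy as np, cv2
from plant import sensors, cams, robot
def cap(n):
    return cams.capture(n)
def pts(c):
    h,w=c["z_map"].shape
    u,v=np.meshgrid(np.arange(w),np.arange(h))
    p=cv2.undistortPoints(np.stack([u,v],-1).reshape(-1,1,2).astype(float),np.array(c["K"]),np.array(c["D"])).reshape(h,w,2)
    z=c["z_map"].astype(float)
    P=np.dstack([p[...,0]*z,p[...,1]*z,z])@np.array(c["rotation"]).T+np.array(c["eye"])
    P[z==0]=np.nan
    return P
E
python3 - <<'E'
from h import *
s=sensors.observe();print(s)
for n in("top","scene"):
    c=cap(n);print(n,c["eye"],c["rotation"],c["K"]);cv2.imwrite(f"pics/{n}0.png",c["pixels"])
    np.savez(f"{n}0.npz",P=pts(c),I=c["pixels"])
E
```

```text
{'clock': 0.0, 'joint_positions': array([-1.21210549,  0.47776135,  0.02236415,  1.55647705, -0.01150327,
        1.10930731, -0.08309189]), 'joint_velocities': array([-3.79035378e-04, -3.46024105e-04, -1.47813167e-03, -2.23297837e-04,
       -7.80236281e-04, -1.82156209e-05,  9.03733350e-04]), 'joint_efforts': array([-6.17586047e-04, -5.96454763e+01,  1.60755124e+00, -2.81187558e+01,
        1.24324544e-02,  9.56291333e-03,  5.47572355e-06]), 'eef_pos': array([303.51982805, 602.23143404, 230.34137525]), 'ee_rot': array([-1.40710851e-04,  2.31279047e-01,  9.72887028e-01, -9.01361487e-04]), 'force': array([ 1.23867465, -0.16104452, -0.60442742]), 'moment': array([0.06022219, 0.05943615, 0.01098153]), 'grip_force': 0.0, 'grip_width': 1.0012056624793872}
top [ 323.50362057  129.30376005 1130.57178352] [-0.07280289  0.70652555 -0.70057452  0.06867846] [[471.41917369   0.         277.79170813]
 [  0.         471.41917369 209.97168295]
 [  0.           0.           1.        ]]Traceback (most recent call last):
  File "<stdin>", line 5, in <module>
  File "h.py", line 10, in pts
    P=np.dstack([p[...,0]*z,p[...,1]*z,z])@np.array(c["rotation"]).T+np.array(c["eye"])
      ~~~~~~~~~~~~~~~~~~~~~~~~~~~~~~~~~~~~^~~~~~~~~~~~~~~~~~~~~~~~~~
ValueError: matmul: Input operand 1 has a mismatch in its core dimension 0, with gufunc signature (n?,k),(k,m?)->(n?,m?) (size 4 is different from 3)
```

Rotation is a quaternion (w,x,y,z).

```bash
sed -i 's/@np.array(c\["rotation"\]).T/@Rq(c["rotation"]).T/' h.py; cat >> h.py <<'E'
from scipy.spatial.transform import Rotation as R
def Rq(q):
    return R.from_quat(np.roll(np.array(q),-1)).as_matrix()
E
python3 - <<'E'
from h import *
L=[]
for n in("top","scene"):
    c=cap(n);L.append(c["pixels"]);print(n,np.round(c["eye"]),np.round(Rq(c["rotation"])[:,2],2))
    cv2.imwrite(f"pics/{n}0.png",c["pixels"])
    P=pts(c);np.savez(f"{n}0.npz",P=P,I=c["pixels"])
    for v in range(50,420,80):print([tuple(np.round(P[v,u])) for u in range(60,560,110)])
E
```

```text
top [ 324.  129. 1131.] [ 0.2   0.01 -0.98]
[(np.float64(868.0), np.float64(616.0), np.float64(192.0)), (np.float64(858.0), np.float64(370.0), np.float64(210.0)), (np.float64(860.0), np.float64(134.0), np.float64(209.0)), (np.float64(1425.0), np.float64(-343.0), np.float64(-754.0)), (np.float64(1424.0), np.float64(-820.0), np.float64(-748.0))]
[(np.float64(756.0), np.float64(692.0), np.float64(-0.0)), (np.float64(716.0), np.float64(385.0), np.float64(110.0)), (np.float64(684.0), np.float64(133.0), np.float64(197.0)), (np.float64(722.0), np.float64(-120.0), np.float64(104.0)), (np.float64(1059.0), np.float64(-793.0), np.float64(-757.0))]
[(np.float64(550.0), np.float64(673.0), np.float64(-4.0)), (np.float64(548.0), np.float64(397.0), np.float64(15.0)), (np.float64(528.0), np.float64(131.0), np.float64(122.0)), (np.float64(541.0), np.float64(-121.0), np.float64(70.0)), (np.float64(710.0), np.float64(-756.0), np.float64(-739.0))]
[(np.float64(355.0), np.float64(645.0), np.float64(16.0)), (np.float64(358.0), np.float64(391.0), np.float64(-0.0)), (np.float64(360.0), np.float64(130.0), np.
[... 1266 characters left out ...]
, np.float64(2.0), np.float64(74.0)), (np.float64(1258.0), np.float64(-42.0), np.float64(-19.0))]
[(np.float64(-60.0), np.float64(524.0), np.float64(-266.0)), (np.float64(254.0), np.float64(352.0), np.float64(-261.0)), (np.float64(402.0), np.float64(-122.0), np.float64(31.0)), (np.float64(645.0), np.float64(-243.0), np.float64(28.0)), (np.float64(1377.0), np.float64(-41.0), np.float64(-397.0))]
[(np.float64(-109.0), np.float64(-102.0), np.float64(-1.0)), (np.float64(251.0), np.float64(479.0), np.float64(-754.0)), (np.float64(569.0), np.float64(166.0), np.float64(-612.0)), (np.float64(891.0), np.float64(-44.0), np.float64(-569.0)), (np.float64(1395.0), np.float64(-121.0), np.float64(-746.0))]
```

View pics/top0.png

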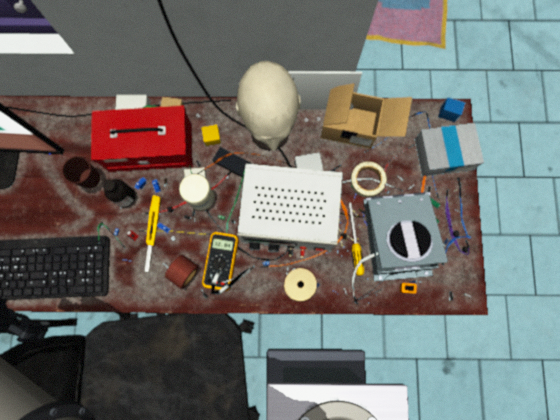

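View pics/scene0.png

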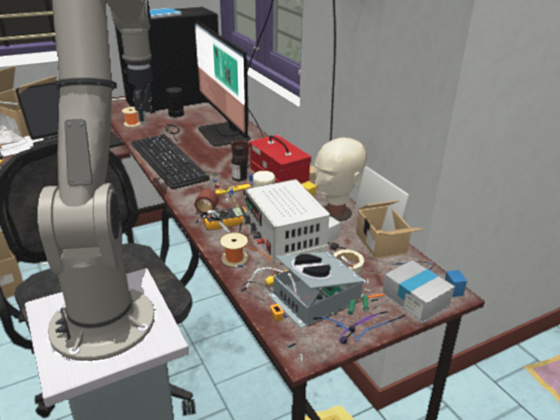

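The top view shows the enclosure at about (405,235) with the black head centred near (409,241), its slot running near-vertically (world x). The tape is at (368,178), the screwdriver at (358,245) and the plug at (409,288). In the scene view the head is at (310,267), with the tall white box and the reel to its left.

```bash
python3 - <<'E'
from h import *
d=np.load("top0.npz");P=d["P"];I=d["I"].astype(int)
h,w=I.shape[:2];v,u=np.mgrid[:h,:w]
box=(u>360)&(u<450)&(v>185)&(v<285)
g=I.max(2);sat=g-I.min(2)
# panel: grey points raised
pan=box&(g>90)&(sat<45)&(P[...,2]>60)&(P[...,2]<125)
pan=cv2.erode(pan.astype(np.uint8),np.ones((3,3)))>0
Q=P[pan]
for _ in range(6):
    A=np.c_[Q[:,:2],np.ones(len(Q))];k=np.linalg.lstsq(A,Q[:,2],rcond=None)[0];r=Q[:,2]-A@k;Q=Q[abs(r)<max(2,1.5*r.std())]
n=np.r_[-k[:2],1];n/=np.linalg.norm(n);print("plane n",n,"tilt",np.arccos(n[2]),"yaw of downhill",np.degrees(np.arctan2(n[1],n[0])),len(Q),r.std())
print("panel ext",Q.min(0),Q.max(0))
full=np.nan_to_num(P)@n-k[2]*n[2]
m=(box&(abs(full)<4)&(P[...,2]>50)).astype(np.uint8)
m2=(box&(full>-6)&(full<25)&(P[...,2]>45)).astype(np.uint8)
c=max(cv2.findContours(m2,0,2)[0],key=cv2.contourArea);print("rect",cv2.minAreaRect(c))
bx=cv2.boxPoints(cv2.minAreaRect(c));print(bx)
W=P[m2>0];W=W[~np.isnan(W[:,0])];rr=cv2.minAreaRect(W[:,:2].astype(np.float32));print("world rect",rr)
bl=box&(g<60)&(full>8)
hs=box&(full>10)&(full<25)
H=P[hs];print("head pts",len(H),np.median(full[hs]),(H.min(0)+H.max(0))/2,H.max(0)-H.min(0))
# slot: bright px inside head
cc=(H.min(0)+H.max(0))/2
sl=box&(np.linalg.norm(P[...,:2]-cc[:2],axis=-1)<40)&(g>110)
S=P[sl];S0=S[:,:2]-S[:,:2].mean(0);e,V=np.linalg.eigh(S0.T@S0);print("slot",S.mean(0),len(S),V[:,1],np.degrees(np.arctan2(V[1,1],V[0,1])),np.sqrt(e/len(S)))
# neighbours heights
for nm,a in(("screwdriver",(345,205,366,285)),("tape",(345,155,390,198)),("plug",(398,280,420,296)),("reel",(283,265,320,302)),("box",(235,165,342,250))):
    s=P[a[1]:a[3],a[0]:a[2]].reshape(-1,3);s=s[s[:,2]>6];print(nm,s.min(0).round(),s.max(0).round())
x=cv2.resize(d["I"][170:310,335:475],None,fx=4,fy=4,interpolation=cv2.INTER_CUBIC);cv2.imwrite("pics/crop.png",x)
E
```

```text
plane n [0.30555645 0.0289499  0.95173376] tilt 0.3119602007598391 yaw of downhill 5.412323770390374 1906 1.0656869766544288
panel ext [ 409.17154778 -225.51533486   60.69142995] [578.7938144  -75.85471729 114.68970739]
rect ((406.2995300292969, 229.10459899902344), (79.59675598144531, 65.93495178222656), 77.38067626953125)
[[365.4336  197.47011]
 [429.77576 183.06514]
 [447.16547 260.73907]
 [382.8233  275.14404]]
world rect ((498.015625, -150.1956024169922), (170.5880584716797, 149.17645263671875), 5.789746284484863)
head pts 761 17.235764382676564 [ 472.795411   -152.2308432   110.18348555] [81.7724678  87.21861164 33.20702136]
slot [ 471.96131572 -154.78930708   99.10285826] 411 [-0.99557556 -0.09396441] -174.60828167502055 [ 7.89347438 22.59606222]
screwdriver [374. -74.   6.] [564. -24.  47.]
tape [ 573. -135.    6.] [686. -28.  64.]
plug [ 357. -188.    6.] [ 386. -150.   28.]
reel [339.  41.   7.] [419. 121.  68.]
box [450. -17.   6.] [664. 242. 131.]
```

View pics/crop.png

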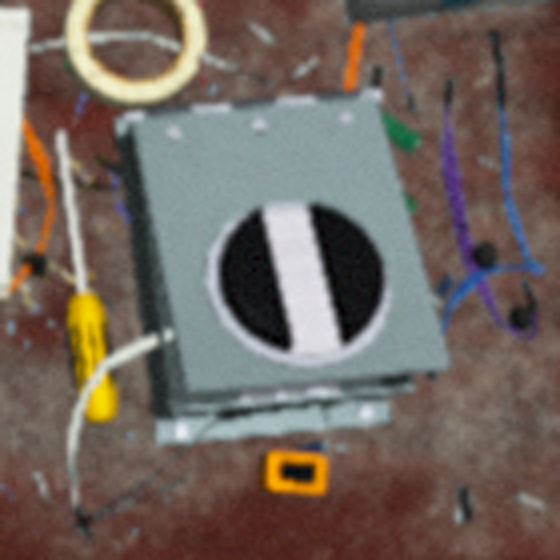

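The crop shows the head centred at crop (301,278) and the slot running near-vertically through it. Yaw is about 5.5°, and the measured slot floor of (472,-155,99) matches a panel opening of 0.31. Next I move above it.

```bash
python3 -m crank '30 -28 -25.3 0 0 0 0;30 -28 -25.3 0 0 0 0;30 -28 -25.3 0 0 0 0;30 -28 -25.3 0 0 0 0;30 -28 -25.3 0 0 0 0;30 -28 -25.3 0 0 0 0;30 -28 -25.3 0 0 0 0;30 -28 -25.3 0 0 0 0;30 -28 -25.3 0 0 0 0;30 -28 -25.3 0 0 0 0;30 -19.2 -31.5 0 0 0 0;30 -19.2 -31.5 0 0 0 0;30 -19.2 -31.5 0 0 0 0;30 -19.2 -31.5 0 0 0 0;30 -19.2 -31.5 0 0 0 0;30 -19.2 -31.5 0 0 0 0;30 -19.2 -31.5 0 0 0 0;30 -19.2 -31.5 0 0 0 0;30 -19.2 -31.5 0 0 0 0;30 -19.2 -31.5 0 0 0 0' 20
python3 -m crank '30 -19.2 -31.5 0 0 0 0;30 0 0 0 0 0 7;30 0 0 0 0 0 7;30 0 0 0 0 0 7;30 0 0 0 0 0 7;30 0 0 0 0 0 7;30 0 0 0 0 0 7;30 0 0 0 0 0 7;30 0 0 0 0 0 7;30 0 0 0 0 0 1.5;30 0 0 0 0 0 0;30 0 0 0 0 0 0'
python3 - <<'E'
from h import *
s=sensors.observe();M=Rq(s["ee_rot"]);print(s["clock"],s["eef_pos"],s["grip_width"],s["force"],s["joint_positions"]);print(M)
c=cap("wrist");cv2.imwrite("pics/w1.png",c["pixels"]);P=pts(c);np.savez("w1.npz",P=P,I=c["pixels"]);print(c["eye"],Rq(c["rotation"]))
E
```

```text
clock: 1.82
eef_pos: [469.3, -118.6, 231.4]
ee_rot: [0.0, 0.231, 0.973, 0.0]
force: [1.5, 1.0, -0.8]
grip_width: 0.351
grip_force: 0.0
clock: 2.82
eef_pos: [472.6, -153.5, 231.2]
ee_rot: [-0.0, 0.669, 0.743, -0.0]
force: [-0.1, 0.5, 0.9]
grip_width: 0.35
grip_force: 0.0
2.8167 [ 472.55446103 -153.47137823  231.22607467] 0.350439349515665 [-0.06052525  0.48344143  0.85180879] [-0.34218702  0.19837461  0.61291772  2.00390578 -0.1370537   0.9792865
  0.44212441]
[[-1.03718111e-01  9.94606717e-01 -1.81064128e-04]
 [ 9.94606727e-01  1.03718129e-01  9.33672806e-05]
 [ 1.11643357e-04 -1.70403722e-04 -9.99999979e-01]]
[463.36167119 -73.81928093 373.68366872] [[ 9.94564612e-01  9.89413365e-02  3.24321562e-02]
 [ 1.04120464e-01 -9.46282192e-01 -3.06119163e-01]
 [ 4.02132735e-04  3.07832138e-01 -9.51440599e-01]]
```

View pics/w1.png

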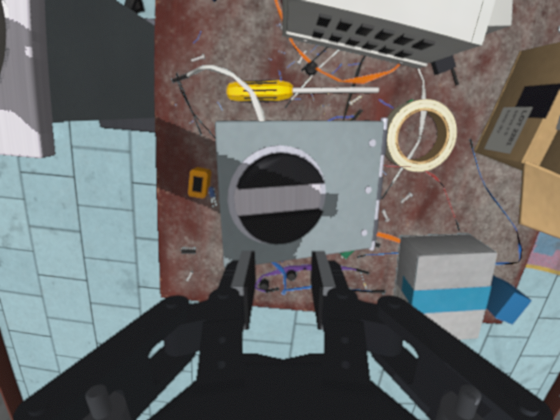

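The wrist view shows the fingers at (245,270) and (320,270). The head is at (280,198) with its slot near-horizontal, and the panel is still ajar. I'll refine the slot centre from this view.

```bash
cat > slot.py <<'E'
from h import *
def slot(n,c0,zlo,zhi,save=None):
    c=cap(n);P=pts(c);I=c["pixels"].astype(int)
    if save: cv2.imwrite(save,c["pixels"])
    d=np.linalg.norm(P[...,:2]-np.array(c0),axis=-1)
    g=I.max(2)
    bl=(d<60)&(g<45)&(P[...,2]>zlo)&(P[...,2]<zhi)
    H=P[bl][:,:2].astype(np.float32);(cc,r)=cv2.minEnclosingCircle(H[np.linalg.norm(H-np.array(c0),axis=1)<52])
    sl=(d<38)&(g>70)&(P[...,2]>zlo-15)&(P[...,2]<zhi)
    S=P[sl];rr=cv2.minAreaRect(S[:,:2].astype(np.float32))
    S0=S[:,:2]-S[:,:2].mean(0);e,V=np.linalg.eigh(S0.T@S0)
    print(n,"black",cc,r,H.mean(0),len(H),"slot",S.mean(0).round(1),np.median(S[:,2]),len(S),"yaw",np.degrees(np.arctan(V[1,1]/V[0,1])).round(1),"rect",rr)
    return P,I
E
python3 - <<'E'
from slot import *
P,I=slot("wrist",(472,-155),80,140)
for v in (150,170,185,198,210,225,240,255):print([tuple(P[v,u].round().astype(int)) for u in (225,240,260,280,300,318,350)])
E
```

```text
wrist black (469.6016845703125, -150.98524475097656) 43.06718063354492 [ 469.34872 -149.69318] 3693 slot [ 470.4 -152.7   99.2] 99.37167785695885 1975 yaw 6.0 rect ((471.70721435546875, -151.00689697265625), (75.49507141113281, 30.54755401611328), 6.26156759262085)
[(np.int64(416), np.int64(-110), np.int64(110)), (np.int64(428), np.int64(-109), np.int64(106)), (np.int64(446), np.int64(-108), np.int64(102)), (np.int64(464), np.int64(-107), np.int64(96)), (np.int64(483), np.int64(-105), np.int64(91)), (np.int64(501), np.int64(-104), np.int64(83)), (np.int64(535), np.int64(-102), np.int64(72))]
[(np.int64(417), np.int64(-128), np.int64(111)), (np.int64(430), np.int64(-127), np.int64(108)), (np.int64(449), np.int64(-123), np.int64(119)), (np.int64(466), np.int64(-122), np.int64(114)), (np.int64(484), np.int64(-122), np.int64(107)), (np.int64(504), np.int64(-124), np.int64(86)), (np.int64(539), np.int64(-123), np.int64(71))]
[(np.int64(417), np.int64(-142), np.int64(109)), (np.int64(432), np.int64(-138), np.int64(122)), (np.int64(450), np.int64(-137), np.int64(119)), (np.int64(467), np.in
[... 1249 characters left out ...]
197), np.int64(112)), (np.int64(434), np.int64(-197), np.int64(107)), (np.int64(454), np.int64(-190), np.int64(118)), (np.int64(473), np.int64(-190), np.int64(115)), (np.int64(495), np.int64(-199), np.int64(90)), (np.int64(515), np.int64(-200), np.int64(82)), (np.int64(553), np.int64(-202), np.int64(69))]
[(np.int64(420), np.int64(-213), np.int64(111)), (np.int64(449), np.int64(-143), np.int64(242)), (np.int64(455), np.int64(-214), np.int64(101)), (np.int64(475), np.int64(-216), np.int64(93)), (np.int64(497), np.int64(-217), np.int64(88)), (np.int64(488), np.int64(-139), np.int64(241)), (np.int64(578), np.int64(-254), np.int64(-1))]<stdin>:3: RuntimeWarning: invalid value encountered in cast
```

```bash
python3 -m crank '30 1.5 -7.4 10 0 0 0;30 0 0 20 0 0 0;30 0 0 20 0 0 0;30 0 0 20 0 0 0;30 0 0 15 0 0 0;30 0 0 15 0 0 0;30 0 0 10 0 0 0;30 0 0 10 0 0 0;30 0 0 0 0 0 0;30 0 0 0 0 0 0'
python3 -m crank '30 0 0 6 0 0 0;30 0 0 6 0 0 0;30 0 0 6 0 0 0;30 0 0 0 0 0 0;30 0 0 0 0 0 0'
python3 - <<'E'
from slot import *
c=cap("wrist");cv2.imwrite("pics/w2.png",c["pixels"])
E
```

```text
clock: 3.75
eef_pos: [465.1, -153.0, 111.3]
ee_rot: [-0.0, 0.671, 0.742, -0.0]
force: [-0.9, 0.2, 1.1]
grip_width: 0.354
grip_force: 0.0
clock: 4.17
eef_pos: [465.2, -152.8, 93.1]
ee_rot: [-0.0, 0.671, 0.742, -0.0]
force: [0.5, 0.5, 0.4]
grip_width: 0.35
grip_force: 0.5
```

View pics/w2.png

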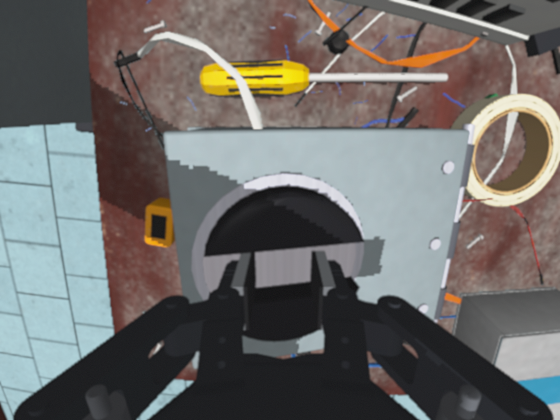

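The fingertips, at about (247,265) and (320,265), sit inside the slot between its walls. I continue down.

```bash
python3 -m crank '30 0 0 5 0 0 0;30 0 0 5 0 0 0;30 0 0 5 0 0 0;30 0 0 0 0 0 0;30 0 0 0 0 0 0'
python3 -m crank '30 0 -1 4 0 0 0;30 0 0 4 0 0 0;30 0 0 3 0 0 0;30 0 0 0 0 0 0;30 0 0 0 0 0 0'
python3 - <<'E'
from slot import *
for i in range(1):
    s=sensors.observe();print(s["eef_pos"],s["force"],s["moment"])
P,I=slot("top",(465,-154),60,140)
E
```

```text
clock: 4.63
eef_pos: [464.7, -152.9, 77.9]
ee_rot: [-0.0, 0.671, 0.742, -0.0]
force: [-1.8, 0.2, 3.2]
grip_width: 0.347
grip_force: 1.1
clock: 5.05
eef_pos: [463.7, -153.0, 67.0]
ee_rot: [-0.0, 0.671, 0.742, -0.0]
force: [-2.6, -1.3, 3.1]
grip_width: 0.352
grip_force: 1.6
[ 463.70631848 -153.02004628   66.99587509] [-2.62584585 -1.29734833  3.11247862] [-0.14400354  0.61563854  0.0631048 ]
top black (462.280029296875, -141.99734497070312) 48.66504669189453 [ 453.75967 -132.59967] 443 slot [ 464.4 -147.3   72.8] 67.8634384731049 141 yaw 6.5 rect ((464.169189453125, -145.91969299316406), (75.4624252319336, 22.013364791870117), 7.557319164276123)
```

```bash
python3 -m crank '30 0 0 2 0 0 0;30 0 0 2 0 0 0;30 0 0 0 0 0 0;30 0 0 0 0 0 0'
python3 -m crank '30 0 0 1.5 0 0 0;30 0 0 1.5 0 0 0;30 0 0 0 0 0 0;30 0 0 0 0 0 0'
python3 -m crank '30 0 0 1 0 0 0;30 0 0 1 0 0 0;30 0 0 0 0 0 0;30 0 0 0 0 0 0'
```

```text
clock: 5.43
eef_pos: [464.0, -153.0, 64.3]
ee_rot: [-0.0, 0.671, 0.742, 0.0]
force: [-7.3, 1.2, 21.8]
grip_width: 0.35
grip_force: 10.7
clock: 5.77
eef_pos: [464.2, -153.1, 63.7]
ee_rot: [-0.001, 0.671, 0.741, 0.002]
force: [-17.1, 5.8, 57.8]
grip_width: 0.348
grip_force: 29.0
clock: 6.1
eef_pos: [464.4, -153.1, 63.4]
ee_rot: [-0.001, 0.671, 0.741, 0.002]
force: [-24.0, 7.2, 82.7]
grip_width: 0.358
grip_force: 41.1
```

```bash
python3 -m crank '30 0 0 -2.5 0 0 0;30 0 0 -2.5 0 0 0;30 0 0 0 0 0 0;30 0 0 0 0 0 0'
python3 - <<'E'
from slot import *
P,I=slot("wrist",(464,-153),60,140,"pics/w3.png")
Q=P[(abs(P[...,0]-470)<100)&(abs(P[...,1]+150)<60)&(np.linalg.norm(P[...,:2]-[464,-153],axis=-1)>54)&(P[...,2]>45)&(P[...,2]<90)]
print(len(Q),np.linalg.lstsq(np.c_[Q[:,:2],np.ones(len(Q))],Q[:,2],rcond=None)[0])
E
```

```text
clock: 6.43
eef_pos: [464.5, -153.0, 64.4]
ee_rot: [0.0, 0.671, 0.742, 0.001]
force: [-5.6, 0.5, 18.2]
grip_width: 0.355
grip_force: 9.3
wrist black (463.545166015625, -149.66082763671875) 51.3361930847168 [ 459.31686 -144.23227] 25386 slot [ 464.  -150.5   72.9] 65.14054649313258 3968 yaw 5.7 rect ((463.582763671875, -155.8531036376953), (48.39003372192383, 75.87728118896484), 82.44049072265625)
24076 [1.62362773e-03 5.93240480e-04 6.01831144e+01]
```

The panel is flat and fully shut under about 18 N. I turn clockwise now.

```bash
python3 -m crank '30 0 0 0 0 0 4;30 0 0 0 0 0 4;30 0 0 0 0 0 4;30 0 0 0 0 0 4;30 0 0 0 0 0 4;30 0 0 0 0 0 4;30 0 0 0 0 0 0'
python3 -m crank '30 0 0 0 0 0 4;30 0 0 0 0 0 4;30 0 0 0 0 0 4;30 0 0 0 0 0 4;30 0 0 0 0 0 0'
python3 - <<'E'
from slot import *
s=sensors.observe();print(s["eef_pos"],s["force"],s["moment"],s["joint_positions"])
M=Rq(s["ee_rot"]);print("tool yaw",np.degrees(np.arctan2(M[1,1],M[0,1])))
P,I=slot("wrist",(464,-153),60,140,"pics/w4.png")
E
```

```text
clock: 7.07
eef_pos: [464.6, -154.4, 64.4]
ee_rot: [0.001, 0.812, 0.584, 0.0]
force: [-6.3, -4.0, 19.0]
grip_width: 0.356
grip_force: 9.2
clock: 7.48
eef_pos: [464.3, -155.4, 64.4]
ee_rot: [0.001, 0.885, 0.465, 0.0]
force: [-6.4, -4.2, 18.3]
grip_width: 0.351
grip_force: 9.2
[ 464.28393934 -155.35439356   64.38392224] [-6.40154533 -4.23086995 18.2792703 ] [-0.87203039  1.52059923 -0.02497542] [-0.3380588   0.50608016  0.67213433  2.16147679 -0.52860176  0.63709411
  0.10495912]
tool yaw -34.56339354089192
wrist black (465.5937194824219, -150.68630981445312) 51.512088775634766 [ 466.28882 -147.38835] 27218 slot [ 463.9 -153.2   71.5] 65.04346832252669 3702 yaw -34.4 rect ((463.2920837402344, -154.01708984375), (30.795284271240234, 75.81327819824219), 55.662391662597656)
```

View pics/w4.png

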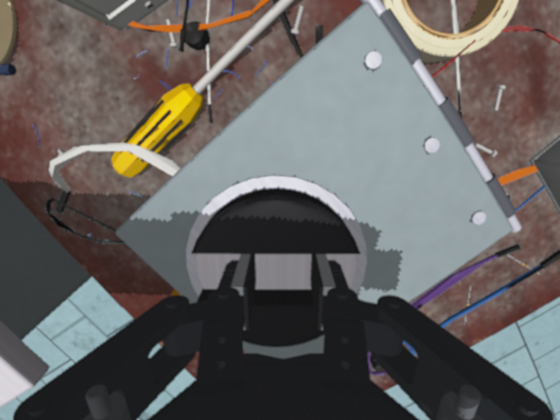

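The slot has turned about 40° with the fingers and the panel is still flat. I carry on to the stop.

```bash
python3 -m crank '30 0 0 0 0 0 4;30 0 0 0 0 0 4;30 0 0 0 0 0 4;30 0 0 0 0 0 4;30 0 0 0 0 0 4;30 0 0 0 0 0 4;30 0 0 0 0 0 0'
python3 -m crank '30 0 0 0 0 0 4;30 0 0 0 0 0 4;30 0 0 0 0 0 4;30 0 0 0 0 0 4;30 0 0 0 0 0 4;30 0 0 0 0 0 0'
python3 - <<'E'
from slot import *
s=sensors.observe();print(s["eef_pos"],s["force"],s["moment"],s["joint_positions"])
M=Rq(s["ee_rot"]);print("tool yaw",np.degrees(np.arctan2(M[1,1],M[0,1])))
P,I=slot("wrist",(464,-153),60,140)
E
```

```text
clock: 8.12
eef_pos: [463.4, -156.4, 64.4]
ee_rot: [0.002, 0.963, 0.271, -0.0]
force: [-8.7, -7.2, 19.1]
grip_width: 0.353
grip_force: 9.8
clock: 8.62
eef_pos: [462.7, -156.9, 64.3]
ee_rot: [0.002, 0.995, 0.099, -0.0]
force: [-11.0, -7.1, 22.0]
grip_width: 0.352
grip_force: 10.5
[ 462.66580713 -156.85716455   64.33702049] [-11.00461958  -7.14918763  21.99179753] [-1.49230162  2.32036047 -0.04469525] [-0.4776608   0.58744965  0.87764801  2.17035176 -0.71411357  0.70098639
 -0.47923378]
tool yaw -78.6369427255693
wrist black (464.064208984375, -152.9857635498047) 51.98609924316406 [ 468.53998 -153.49207] 27585 slot [ 461.5 -152.9   71.6] 64.94965208278768 3616 yaw -78.0 rect ((460.82037353515625, -153.54910278320312), (30.703933715820312, 75.85765838623047), 9.227607727050781)
```

```bash
python3 -m crank '30 0 0 0 0 0 3;30 0 0 0 0 0 3;30 0 0 0 0 0 3;30 0 0 0 0 0 0'
python3 -m crank '30 0 0 0 0 0 3;30 0 0 0 0 0 3;30 0 0 0 0 0 3;30 0 0 0 0 0 0'
python3 - <<'E'
from slot import *
s=sensors.observe();print(s["eef_pos"],s["force"],s["moment"])
M=Rq(s["ee_rot"]);print("tool yaw",np.degrees(np.arctan2(M[1,1],M[0,1])))
P,I=slot("wrist",(464,-153),60,140,"pics/w5.png")
E
```

```text
clock: 9.0
eef_pos: [463.4, -156.0, 64.3]
ee_rot: [0.002, 1.0, 0.022, 0.0]
force: [-9.2, -5.0, 19.8]
grip_width: 0.353
grip_force: 14.8
clock: 9.33
eef_pos: [461.2, -154.6, 64.2]
ee_rot: [0.0, 0.998, -0.055, -0.002]
force: [-16.4, -0.0, 30.5]
grip_width: 0.355
grip_force: 41.2
[ 461.24200432 -154.64153618   64.20237364] [-16.3832525   -0.04828196  30.46634565] [-0.16634481  3.556134    1.13486337]
tool yaw -96.2967831947499
wrist black (464.2195739746094, -153.02651977539062) 51.94920349121094 [ 468.0914  -153.84929] 28432 slot [ 461.4 -157.8   70.6] 64.89984588960115 3757 yaw -86.3 rect ((460.9668273925781, -152.99053955078125), (33.80514144897461, 75.78853607177734), 1.1129701137542725)
```

View pics/w5.png

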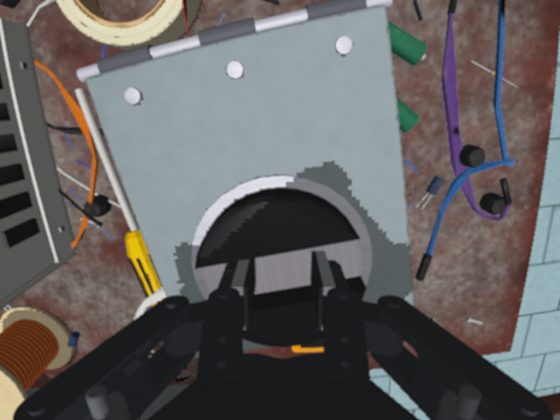

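The fingers are now turned about 10° past the slot with 1.1 N m of reaction, and the slot lies parallel to the hinge line, so it is at the stop. I ease back and lift away.

```bash
python3 -m crank '30 0 0 0 0 0 -3;30 0 0 0 0 0 -3;30 0 0 0 0 0 -3;30 0 0 0 0 0 -1;30 0 0 -1 0 0 0;30 0 0 0 0 0 0'
python3 -m crank '30 0 0 -2 0 0 0;30 0 0 -3 0 0 0;30 0 0 -5 0 0 0;30 0 0 -10 0 0 0;30 0 0 -20 0 0 0;30 0 0 -30 0 0 0;30 0 0 -30 0 0 0;30 0 0 -30 0 0 0;30 0 0 0 0 0 0;30 0 0 0 0 0 0;30 0 0 0 0 0 0;30 0 0 0 0 0 0'
python3 - <<'E'
from slot import *
s=sensors.observe();print(s["eef_pos"],s["force"],s["moment"])
P,I=slot("wrist",(464,-153),60,140,"pics/w6.png")
Q=P[(P[...,0]>410)&(P[...,0]<560)&(abs(P[...,1]+150)<60)&(np.linalg.norm(P[...,:2]-[464,-153],axis=-1)>54)&(P[...,2]>45)&(P[...,2]<90)]
print(len(Q),np.linalg.lstsq(np.c_[Q[:,:2],np.ones(len(Q))],Q[:,2],rcond=None)[0])
E
```

```text
clock: 9.88
eef_pos: [461.5, -154.7, 64.4]
ee_rot: [0.001, 0.999, 0.032, -0.001]
force: [-10.8, -3.7, 14.9]
grip_width: 0.352
grip_force: 12.8
clock: 10.88
eef_pos: [463.9, -152.4, 193.6]
ee_rot: [-0.0, 0.999, 0.033, -0.0]
force: [-0.1, 0.6, 0.8]
grip_width: 0.351
grip_force: 0.0
[ 463.89833028 -152.41394199  193.59401854] [-0.14234589  0.55637173  0.77714217] [-0.01720032  0.00432576 -0.00297185]
wrist black (460.9339599609375, -152.65025329589844) 43.05659103393555 [ 457.1786  -157.74246] 3214 slot [ 464.5 -150.2   69.5] 66.71084941033996 2515 yaw 88.1 rect ((473.3753967285156, -150.7586669921875), (56.4304313659668, 75.73344421386719), 12.935249328613281)
10315 [-1.10758082e-02 -1.09830509e-03  6.71839730e+01]
```

View pics/w6.png

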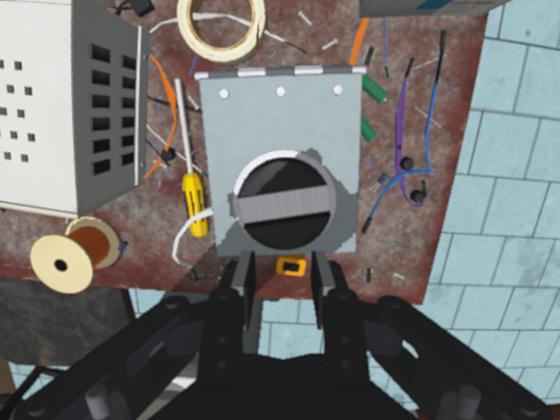

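The panel stays down (slope 0.011), but the slot at (285,199) looks some 8° short of parallel to the hinge line at (200-362, 73). The back-turn may have dragged it. I measure it properly.

```bash
python3 - <<'E'
from h import *
for n in("wrist","top"):
    c=cap(n);P=pts(c);g=c["pixels"].max(2)
    d=np.linalg.norm(P[...,:2]-[463,-153],axis=-1)
    # slot floor: depth-independent ray cast onto z=65
    h,w=g.shape;v,u=np.mgrid[:h,:w];p=cv2.undistortPoints(np.dstack([u,v]).reshape(-1,1,2).astype(float),c["K"],c["D"]).reshape(h,w,2)
    r=np.dstack([p,np.ones((h,w))])@Rq(c["rotation"]).T
    X=(r*((66-c["eye"][2])/r[...,2])[...,None]+c["eye"])[...,:2]
    m=((np.linalg.norm(X-[463,-153],axis=-1)<37)&(g>60)).astype(np.uint8)
    m=cv2.morphologyEx(m,cv2.MORPH_OPEN,np.ones((3,3)))
    k,l,s,_=cv2.connectedComponentsWithStats(m);b=1+np.argmax(s[1:,4])
    S=X[l==b];rr=cv2.minAreaRect(S.astype(np.float32));S0=S-S.mean(0);e,V=np.linalg.eigh(S0.T@S0)
    print(n,len(S),S.mean(0),"slot yaw",np.degrees(np.arctan(V[1,1]/V[0,1])),np.sqrt(e/len(S)),rr)
    # panel outline yaw
    q=P[(P[...,2]>54)&(P[...,2]<75)&(abs(P[...,0]-490)<110)&(abs(P[...,1]+150)<90)]
    print("panel",cv2.minAreaRect(q[:,:2].astype(np.float32)))
E
```

```text
wrist 2586 [ 464.26403777 -149.48620739] slot yaw 86.84897046985479 [13.26252153 20.62089703] ((472.1995849609375, -150.99488830566406), (55.05781555175781, 73.84912872314453), 12.656288146972656)
panel ((492.5543212890625, -149.43115234375), (178.69752502441406, 150.46067810058594), 5.725059509277344)
top 374 [ 459.05845883 -151.10464203] slot yaw -82.27011473653586 [ 7.88809219 20.19664828] ((460.584716796875, -153.36785888671875), (29.560441970825195, 73.23147583007812), 12.967394828796387)
panel ((493.7299499511719, -151.99362182617188), (178.28614807128906, 148.79275512695312), 6.641266822814941)
```

The slot is at about -77°, so floor friction dragged it back roughly 7° from the stop. I re-enter aligned with the slot, press, turn to the stop, and lift straight out with no back-turn.

```bash
python3 -m crank '30 0 0 20 0 0 -4.5;30 0 0 20 0 0 -4.5;30 0 0 20 0 0 0;30 0 0 20 0 0 0;30 0 0 20 0 0 0;30 0 0 15 0 0 0;30 0 0 8 0 0 0;30 0 0 3 0 0 0;30 0 0 2 0 0 0;30 0 0 0 0 0 0;30 0 0 0 0 0 0'
python3 -m crank '30 0 0 1 0 0 0;30 0 0 1 0 0 0;30 0 0 0 0 0 0;30 0 0 0 0 0 0'
```

```text
clock: 11.95
eef_pos: [464.0, -153.1, 66.7]
ee_rot: [0.0, 0.994, 0.111, 0.0]
force: [-1.0, -0.3, -0.9]
grip_width: 0.352
grip_force: 0.8
clock: 12.28
eef_pos: [464.0, -153.2, 64.8]
ee_rot: [-0.0, 0.994, 0.111, 0.0]
force: [-3.7, -0.1, 6.2]
grip_width: 0.351
grip_force: 3.7
```

```bash
python3 -m crank '30 0 0 0.8 0 0 0;30 0 0 0 0 0 0;30 0 0 0 0 0 3;30 0 0 0 0 0 3;30 0 0 0 0 0 3;30 0 0 0 0 0 3;30 0 0 0 0 0 0'
python3 -m crank '30 0 0 0 0 0 2;30 0 0 0 0 0 2;30 0 0 0 0 0 2;30 0 0 0 0 0 0;30 0 0 0 0 0 0'
python3 -c "
from h import *
s=sensors.observe();M=Rq(s['ee_rot']);print(s['force'],s['moment'],np.degrees(np.arctan2(M[1,1],M[0,1])))"
```

```text
clock: 12.87
eef_pos: [462.6, -152.9, 64.3]
ee_rot: [-0.001, 1.0, 0.006, -0.001]
force: [-10.5, 3.2, 21.3]
grip_width: 0.351
grip_force: 17.6
clock: 13.28
eef_pos: [461.0, -152.0, 64.2]
ee_rot: [-0.002, 0.999, -0.045, -0.003]
force: [-15.3, 5.2, 29.2]
grip_width: 0.347
grip_force: 28.8
[-15.25084419   5.22836986  29.15557652] [1.01804092 3.30099296 0.8395033 ] -95.13682194928013
```

```bash
python3 -m crank '30 0 0 -2 0 0 0;30 0 0 -3 0 0 0;30 0 0 -5 0 0 0;30 0 0 -10 0 0 0;30 0 0 -20 0 0 0;30 0 0 -30 0 0 0;30 0 0 -30 0 0 0;30 0 0 -30 0 0 0;30 0 0 -30 0 0 0;30 0 0 0 0 0 0;30 0 0 0 0 0 0;30 0 0 0 0 0 0'
python3 - <<'E'
from h import *
for n in("wrist","top"):
    c=cap(n);P=pts(c);g=c["pixels"].max(2)
    if n=="wrist": cv2.imwrite("pics/w7.png",c["pixels"])
    h,w=g.shape;v,u=np.mgrid[:h,:w];p=cv2.undistortPoints(np.dstack([u,v]).reshape(-1,1,2).astype(float),c["K"],c["D"]).reshape(h,w,2)
    r=np.dstack([p,np.ones((h,w))])@Rq(c["rotation"]).T
    X=(r*((66-c["eye"][2])/r[...,2])[...,None]+c["eye"])[...,:2]
    m=((np.linalg.norm(X-[461,-153],axis=-1)<36)&(g>60)).astype(np.uint8)
    m=cv2.morphologyEx(m,cv2.MORPH_OPEN,np.ones((5,5) if n=="wrist" else (3,3)))
    k,l,s,_=cv2.connectedComponentsWithStats(m);b=1+np.argmax(s[1:,4]);S=X[l==b]
    print(n,len(S),cv2.minAreaRect(S.astype(np.float32)))
    Q=P[(P[...,0]>410)&(P[...,0]<560)&(abs(P[...,1]+150)<60)&(np.linalg.norm(P[...,:2]-[464,-153],axis=-1)>54)&(P[...,2]>45)&(P[...,2]<90)]
    print(len(Q),np.linalg.lstsq(np.c_[Q[:,:2],np.ones(len(Q))],Q[:,2],rcond=None)[0])
E
```

```text
clock: 14.28
eef_pos: [465.1, -152.8, 224.3]
ee_rot: [-0.0, 0.999, -0.046, 0.001]
force: [-0.3, 0.9, -0.2]
grip_width: 0.348
grip_force: 0.0
wrist 1993 ((470.5108642578125, -151.8076171875), (51.609378814697266, 71.66437530517578), 7.215268611907959)
8335 [-1.22120381e-02 -1.58101291e-03  6.76997420e+01]
top 387 ((460.8502197265625, -153.071533203125), (28.701519012451172, 71.19654846191406), 6.500337600708008)
1253 [-1.10985144e-02  2.36049490e-03  6.77864099e+01]
```

View pics/w7.png

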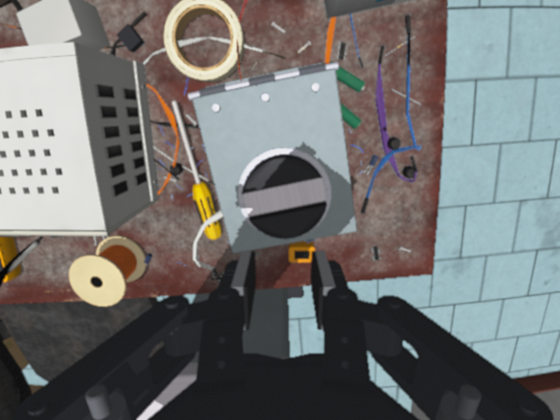

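The slot now lies parallel to the hinge line (6.5° against the panel's ~6°), so it is at the stop. The panel stays shut at about 0.011 rad, and the plug, screwdriver and tape look undisturbed in the picture.

```bash
python3 -c "
from plant import robot
print(robot.job_done())"
```

```text
the job is handed in; nothing more can be done
None
```

The panel is pressed shut and locked, with the fastener turned a quarter turn clockwise to its stop on a second turn (easing back after the first had dragged it about 7° short); the job is handed in at about 14 s, the arm is clear, and in the last picture the tape, screwdriver and plug look where they were.

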